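# Stack the second sample tray on the shaker and fit its cover

### The job

Stack the loose sample tray on the tray that is fixed on the shaker, so that all four corner feet drop fully into the sockets, and let go of it. Then lower the cover plate level onto that tray so that both studs come up through its holes and it lies flat on the posts. Set both down gently without dropping them, keep the tray upright, leave the bottle, jar and carton where they stand, and let go at the end.

Things in the scene. Friction and masses are not known exactly. Their poses are not given: they have to be found in the camera images.
- shaker: Low white bench shaker, 220 (x) x 170 (y) mm, fixed; black panel and knob on its -x face; platform 65 mm above the bench. A white plastic sample tray, 172 (x) x 122 (y) mm, with vials and a middle grip is fixed on the platform. Origin: on the bench under the centre; z up.
- base_top (a point): Centre of the fixed tray at the level of its post tops, 115 mm above the bench; axes as the shaker's. Its four 26 x 26 mm corner posts are centred at x = +-73, y = +-48 mm from here, each with a square socket 15 x 15 mm in the top, 18 mm deep. The seated loose tray has its origin here, long sides parallel, either way round. The fixed tray's grip and vials stay below the post tops.
- tray: Loose white plastic tray, 172 (x) x 122 (y) mm, about 0.5 kg, on four feet. Origin: centre of its floor's underside, 12 mm above the bench at the start; x along its long side, z up. Feet at x = +-73, y = +-48 mm: round, 12 mm across, 12 mm long, tapering to 7 mm over the last 4 mm. Side walls reach 18 mm above the origin, vials (rows at x = +-50 mm) 39 mm, corner posts 50 mm.
- tray_grip (a point): Top centre of the loose tray's upright grip plate, 46 mm above the tray's origin; axes as the tray's. The plate is 60 mm long along x, 12 mm thick in y, 40 mm tall; pinch it from above across its thickness. Beside it (x within +-40 mm) the tray is empty out to the low side walls at y = +-57 mm.
- tray_top (a point): Centre of the loose tray at the level of its post tops, 50 mm above its origin; axes as the tray's. The corner posts at (+73,+48) and (-73,-48) mm carry upright studs 10 mm across, 14 mm tall, tapering to 6 mm over the last 4 mm; the other two posts are flat. The seated cover has its origin here, long sides parallel.
- cover: Loose flat aluminium cover plate, 172 (x) x 122 (y) x 8 mm, about 0.35 kg, lying on the bench. Origin: centre of its underside; x along its long side, z up. Two square through-holes, 13 x 13 mm, at (+73,+48) and (-73,-48) mm, the same diagonal as the tray's studs; half a turn fits as well.
- cover_grip (a point): Top centre of the cover's upright grip plate, 42 mm above the cover's underside; axes as the cover's. The plate is 60 mm long along x, 12 mm thick in y, 34 mm tall; pinch it from above across its thickness.
- bottle: Bystander: brown glass bottle with a white cap, 70 mm across, 160 mm tall, standing; origin at the centre of its base.
- jar: Bystander: white plastic jar, 60 mm across, 75 mm tall, standing; origin at the centre of its base.
- carton: Bystander: closed cardboard carton 90 x 110 x 60 mm; origin at the centre of its base.
There are look-alikes about, which are no part of the job. Of the things like the cover, leave any that is black, green or yellow; of the rest the larger one is meant.

How it is judged:
By the outcome, as a careful person would: the job done as asked, in the order asked, and still so for the second after the job is handed in, with the robot touching nothing.
It also fails if it takes over 72 s, if anything falls off the work surface, if the arm or the gripper's body presses on something with over 40 N, if the wrist force passes 120 N, or if a joint passes its speed limit or range.

### The arm

A 6-joint arm with a two-finger parallel gripper is mounted at the origin on the work surface. World frame = base frame: x ahead of the robot, y to its left, z up, the work surface at z = 0. Lengths are in mm, angles in rad, forces in N, time in s.
With the tool pointing down it reaches from about 375 to 975 mm from the base axis. Payload 3.8 kg.
Tool frame: the origin (TCP) lies at the very end of the fingers, on their centre line; the grasp point (between the pads) lies 19 mm behind it (env.tcp_to_grasp is the distance from the TCP to the grasp point, in mm); z points along the fingers, y is the direction in which the jaws open and shut (so a half turn about z gives the same grasp; the last joint's range is limited). The gripper opens to 85 mm and grips with 20 to 120 N. Pads are 22 mm wide; open, the fingers measure 114 mm over their backs; the gripper's body (76 mm by 85 mm) begins 54 mm behind the grasp point. The pads swing forward as they close: fully open they stand 13 mm farther back than shut.
Start: joints at [-1.213, 0.264, 1.604, -0, 1.274, -0.037], TCP at [259.615, -623.071, 231.28] pointing down, gripper open.
Joint ranges: [-2.63, 2.63], [-0.94, 2.18], [0.31, 2.57], [-1.31, 4.45], [0, 2.66], [-2.55, 2.55]. Speed limits (rad/s): [2.57, 2.57, 3.14, 3.14, 3.14, 3.14].

### API

Orientations are given as a unit quaternion [x, y, z, w].
In Python, from cell import env gives the robot as it stands. The module is installed in compiled form; this text tells all that it offers.
- The arm moves only by the shell command python3 -m jog 'ROWS'. ROWS is JSON, one flat list of numbers, 5 for each row, row after row: the shift along the tool's x, y, z in mm, then the turn about the tool's z in degrees, then the gripper's target within -1 to 1 (shut at 1, half-way at 0, fully open at -1). A call has 1 to 8 rows; each row shifts and turns the pose as measured when the row begins, along the tool's axes as they then stand; what a row does not reach is not made up. A row lasts 1/8 s, in which the tool goes at most 62.5 mm and 10.7 degrees, less where a joint would pass 70% of its speed; a pose out of reach is approached as far as the arm can. A call with a gripper value outside its range is refused whole. The fingers move at their own pace and stop on an object; the grip force is fixed at half the most. Time passes only in rows, so rows that do not move let the fingers close. It gives the time, the measured TCP pose, the force and the opening at its end, in the units of the state.
- env.sense(): the state, without advancing time (a new reading comes with each control period).
- env.read_camera(name): name is "scene" or "top" or "wrist"; returns the picture (420x560x3 uint8, red, green, blue); there is no depth.
- env.camera_params(name): a dict with "mtx" (3x3 intrinsics, pixels), "R" (3x3) and "t" (3): a world point X has camera coordinates R X + t; the wrist camera has in their place "hand_eye" (4x4, takes a point from camera to tool coordinates, whose origin is the TCP and whose axes are the flange's). Camera axes: x right, y down, z forward; pixel columns grow to the right and rows downward; lengths in mm; the calibration is good to about 2 mm. A picture is of the moment at which its call begins: read the wrist's pose just before it. camera_params takes no time and is no camera call.
- env.job_done(): hands the job in, once; it reports no verdict.
The state is a dict: "clock": time; "joint_positions": joint angles; "qvel": joint speeds; "tau": joint torques, N m; "position": TCP position; "eef_rot": TCP orientation; "contact_force": force on the tool from outside, world axes, zero at the start; "torque": the same for the moment, N m; "gripper_width": finger opening in mm.
Only numpy, scipy, OpenCV 4.12 (cv2) and the standard library are available. Lean on these libraries where they do the work, as an engineer would, in place of code of your own. Each camera call takes 0.05 s, during which the arm holds its last target. There are 200 camera calls.

## Working session

There is one attempt and no reset: what is moved stays moved. The work goes in short steps, Python scripts to look and compute and a shell command to move; the robot and the scene stay as the last step left them, time stands still between calls to the robot, and variables do not carry over. Pictures are saved under pics/ and viewed, about 8 in all and at most 12, crops included, and the job is handed in when it is done.

```bash
mkdir -p pics
python3 - <<'E'
from cell import env
import cv2,numpy as np
for n in ["scene","top"]:
    im=env.read_camera(n); cv2.imwrite(f"pics/{n}0.png",im[:,:,::-1])
    p=env.camera_params(n); print(n,{k:np.round(v,3).tolist() for k,v in p.items()})
print(env.camera_params("wrist"))
s=env.sense(); print(s)
E
```

```text
scene {'mtx': [[400.492, 0.0, 275.853], [0.0, 400.492, 211.226], [0.0, 0.0, 1.0]], 'R': [[0.178, 0.984, 0.001], [0.76, -0.137, -0.636], [-0.626, 0.113, -0.772]], 't': [-195.761, -274.74, 1483.909]}
top {'mtx': [[389.713, 0.0, 284.688], [0.0, 389.713, 206.989], [0.0, 0.0, 1.0]], 'R': [[0.013, -1.0, 0.011], [-0.997, -0.014, -0.078], [0.079, -0.01, -0.997]], 't': [90.282, 500.035, 1016.142]}
{'mtx': array([[312.99479718,   0.        , 283.4408857 ],
       [  0.        , 312.99479718, 209.72308624],
       [  0.        ,   0.        ,   1.        ]]), 'hand_eye': array([[-1.17360862e-03, -9.62227753e-01, -2.72243227e-01,
         6.90861740e+01],
       [ 9.99998514e-01, -1.47308212e-03,  8.95646229e-04,
        -3.96801530e-01],
       [-1.26285229e-03, -2.72241771e-01,  9.62228052e-01,
        -1.42011476e+02],
       [ 0.00000000e+00,  0.00000000e+00,  0.00000000e+00,
         1.00000000e+00]])}
{'clock': 0.1, 'joint_positions': array([-1.21289648e+00,  2.64664877e-01,  1.60527011e+00,  1.91012014e-05,
        1.27367583e+00, -3.69140317e-02]), 'qvel': array([-0.00132333, -0.0008829 , -0.00330047,  0.00137202,  0.00158703,
       -0.0003592 ]), 'tau': array([ 2.07345352e-04, -5.16707003e+01, -3.68589628e+01, -7.47462832e-05,
        6.31614865e-03,  3.31933359e-05]), 'position': array([ 259.39123748, -622.44796049,  230.07758433]), 'eef_rot': array([ 9.80578495e-01,  1.96124441e-01, -1.52243763e-04, -9.97570323e-04]), 'contact_force': array([-0.32381988,  0.321629  , -0.23947326]), 'torque': array([ 0.02033765,  0.02149639, -0.01198499]), 'gripper_width': 85.518833567122}
```

View pics/top0.png

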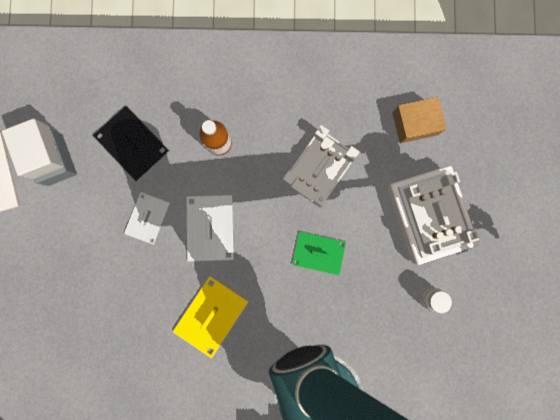

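View pics/scene0.png

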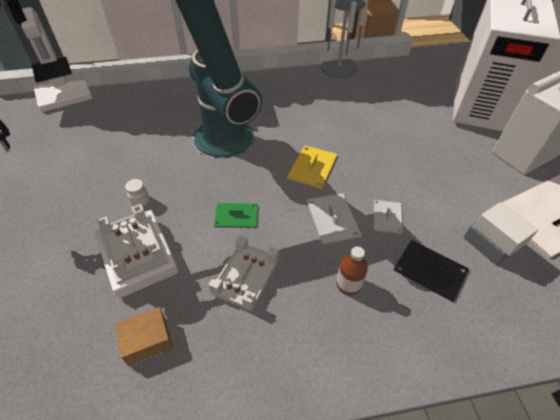

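```bash
cat > h.py <<'E'
from cell import env
import cv2,numpy as np
from scipy.spatial.transform import Rotation as Ro
def shot(name,fn):
    s=env.sense(); im=env.read_camera(name)
    cv2.imwrite(f"pics/{fn}.png",im[:,:,::-1])
    np.savez(f"pics/{fn}.npz",p=s["position"],q=s["eef_rot"],name=name); return im
def cam(fn):
    d=np.load(f"pics/{fn}.npz"); n=str(d["name"]); c=env.camera_params(n)
    if n!="wrist": return c["mtx"],np.array(c["R"]),np.array(c["t"])
    T=np.eye(4);T[:3,:3]=Ro.from_quat(d["q"]).as_matrix();T[:3,3]=d["p"]
    M=np.linalg.inv(T@c["hand_eye"]); return c["mtx"],M[:3,:3],M[:3,3]
def ray(fn,uv,z):
    K,R,t=cam(fn); o=-R.T@t; d=R.T@np.linalg.inv(K)@[*uv,1]
    return (o+d*(z-o[2])/d[2])
def proj(fn,X):
    K,R,t=cam(fn); x=K@(R@np.asarray(X,float)+t); return x[:2]/x[2]
def go(X,yaw):
    """shift/turn to bring TCP to X with tool x along yaw (deg, world, mod 180)"""
    s=env.sense();R=Ro.from_quat(s["eef_rot"]).as_matrix()
    y0=np.degrees(np.arctan2(R[1,0],R[0,0])); dy=(yaw-y0+90)%180-90
    print("pos",s["position"].round(1),"yaw",round(y0,2),"shift",(R.T@(np.array(X)-s["position"])).round(1),"turn",round(-dy,2),"j6",s["joint_positions"][5].round(2),"t",round(s["clock"],2),"w",round(s["gripper_width"],1),"F",s["contact_force"].round(1))
E
python3 - <<'E'
from h import *
for n in ["scene","top"]: np.savez(f"pics/{n}0.npz",p=0,q=0,name=n)
for l,uv,z in [("tray",(321,167),40),("tray a",(323,133),62),("tray b",(355,153),62),("cover",(210,228),8),("cgrip a",(210,212),42),("cgrip b",(211,238),42),("shaker",(435,215),100),("sh a",(400,190),115),("sh b",(418,257),115),("sh c",(475,238),115),("sh d",(455,175),115),("cov a",(187,197),8),("cov b",(187,261),8),("small",(147,218),8)]:
    print(l,ray("top0",uv,z).round(0))
im=cv2.imread("pics/top0.png");cv2.imwrite("pics/topc.png",cv2.resize(im[115:275,175:485],None,fx=2.58,fy=2.58,interpolation=cv2.INTER_CUBIC))
go([600,-350,330],0)
E
```

```text
tray [604.   3.  40.]
tray a [689.   1.  62.]
tray b [638. -82.  62.]
cover [441. 295.   8.]
cgrip a [481. 290.  42.]
cgrip b [414. 286.  42.]
shaker [ 478. -272.  100.]
sh a [ 536. -181.  115.]
sh b [ 375. -223.  115.]
sh c [ 423. -361.  115.]
sh d [ 575. -316.  115.]
cov a [523. 359.   8.]
cov b [353. 354.   8.]
small [465. 464.   8.]
pos [ 259.4 -622.4  230.1] yaw 22.62 shift [ 419.2 -120.7  -99.6] turn 22.62 j6 -0.04 t 0.1 w 85.5 F [-0.3  0.3 -0.2]
```

View pics/topc.png

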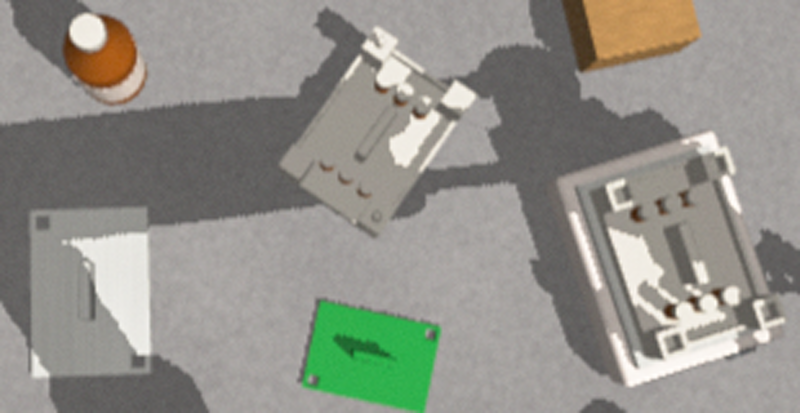

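```bash
cat >> h.py <<'E'
def rect(P):
    """P: 4 points order ++, -+, --, +- (x then y signs) of +-73,+-48 -> centre, yaw, residual"""
    Q=np.array([[73,48],[-73,48],[-73,-48],[73,-48]],float); P=np.array(P)[:,:2]
    c=P.mean(0); D=P-c; a=np.arctan2((Q[:,0]*D[:,1]-Q[:,1]*D[:,0]).sum(),(Q*D).sum())
    r=Ro.from_euler('z',a).as_matrix()[:2,:2]; return c.round(2),round(np.degrees(a),2),(D-Q@r.T).round(1).tolist()
E
python3 - <<'E'
from h import *
f=lambda u,v:(u/2.58+175,v/2.58+115)
P=[ray("top0",f(*p),115) for p in [(619,195),(672,342),(768,313),(715,160)]]
print(rect(P))
a,b=[ray("top0",f(*p),z) for p,z in [((380,38),72),((377,217),72)]]; print("studs",a,b,(a+b)/2, np.hypot(*(a-b)[:2]))
a,b=[ray("top0",f(*p),8) for p in [(42,222),(138,361)]]; print("holes",a,b,(a+b)/2, np.hypot(*(a-b)[:2]))
go([475,-270,240],15)
E
```

```text
(array([ 482.62, -287.06]), np.float64(18.7), [[-0.9, 0.4], [0.4, -0.4], [-2.3, 0.0], [2.9, -0.1]])
studs [694.5849256    3.51453017  72.        ] [515.86385682   5.55020345  72.        ] [605.22439121   4.53236681  72.        ] 178.73266178674402
holes [512.27511889 347.33781843   8.        ] [370.01523069 244.30429291   8.        ] [441.14517479 295.82105567   8.        ] 175.65244994403545
pos [ 259.4 -622.4  230.1] yaw 22.62 shift [ 334.6 -242.4   -9.4] turn 7.62 j6 -0.04 t 0.1 w 85.5 F [-0.3  0.3 -0.2]
```

```bash
python3 -m jog '[44,-30,-1,0,-1, 44,-30,-1,0,-1, 44,-30,-1,0,-1, 44,-30,-1,0,-1, 44,-30,-1,0,-1, 44,-30,-1,4,-1, 44,-30,-1,0,-1, 20,-14,0,0,-1]'; python3 -m jog '[0,0,0,0,-1]'
python3 - <<'E'
from h import *
go([483,-287,240],18.7)
shot("wrist","w1")
E
```

```text
clock: 1.1
position: [484.2, -283.2, 232.9]
eef_rot: [0.987, 0.158, -0.002, -0.004]
contact_force: [0.4, 0.4, 0.2]
gripper_width: 85.5
clock: 1.23
position: [484.8, -281.5, 232.4]
eef_rot: [0.987, 0.159, -0.002, -0.004]
contact_force: [0.2, 0.7, 0.6]
gripper_width: 85.2
pos [ 484.8 -281.5  232.4] yaw 18.34 shift [-3.5  4.6 -7.6] turn -0.36 j6 0.68 t 1.23 w 85.2 F [0.2 0.7 0.6]
```

View pics/w1.png

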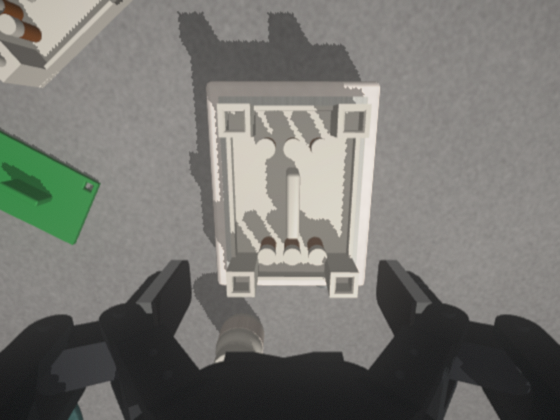

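```bash
python3 - <<'E'
from h import *
go([605,4.5,180],-34)
E
python3 -m jog '[52,-44,0,0,-1, 52,-44,0,0,-1, 52,-44,0,0,-1, 20,-42,10,10,-1, 0,-42,10,10,-1, 0,-42,15,10,-1, 0,-15,15,10,-1, 0,0,0,10,-1]'
python3 - <<'E'
from h import *
go([605,4.5,180],-34)
E
```

```text
pos [ 484.3 -282.2  232.3] yaw 18.29 shift [ 204.8 -233.8   53.9] turn 52.29 j6 0.68 t 1.27 w 85.5 F [-0.6  0.6  0.3]
clock: 2.28
position: [591.2, 20.7, 180.0]
eef_rot: [0.956, -0.294, -0.004, -0.0]
contact_force: [-0.2, 0.0, -0.5]
gripper_width: 85.5
pos [591.2  20.7 180. ] yaw -34.19 shift [20.5  5.7 -0.1] turn -0.19 j6 2.16 t 2.27 w 85.5 F [-0.2  0.  -0.5]
```

```bash
python3 -m jog '[0,6,0,0,-1, 0,0,0,0,-1]'
python3 - <<'E'
from h import *
im=shot("wrist","w2")
# predicted tray post tops at z=62
r=Ro.from_euler('z',-34,degrees=True).as_matrix()
W=cv2.imread("pics/w1.png");out=[]
row=[cv2.resize(W[v-20:v+20,u-20:u+20],(200,200),interpolation=cv2.INTER_CUBIC) for u,v in [(235,121),(353,121),(241,284),(343,284)]]
b=im[:,:,::-1][0:330,100:460]
cv2.imwrite("pics/m1.png",np.vstack([np.hstack(row),cv2.copyMakeBorder(cv2.resize(b,(400,367),interpolation=cv2.INTER_CUBIC),0,0,0,400,cv2.BORDER_CONSTANT)]))
for s in [(73,48),(-73,48),(-73,-48),(73,-48)]: print(s,proj("w2",np.array([605,4.5,62])+r@[*s,0]))
go([605,4.5,180],-34)
E
```

```text
clock: 2.52
position: [587.3, 13.1, 179.4]
eef_rot: [0.956, -0.293, -0.004, 0.001]
contact_force: [-0.7, 0.4, 0.2]
gripper_width: 85.5
(73, 48) [217.24100133  88.39415071]
(-73, 48) [227.07453205 261.04462974]
(-73, -48) [333.26276751 260.66758442]
(73, -48) [341.29340267  88.20205153]
pos [587.5  13.2 179.5] yaw -34.07 shift [19.4 -2.6 -0.6] turn -0.07 j6 2.14 t 2.58 w 85.4 F [ 0.4  0.  -1. ]
```

View pics/m1.png

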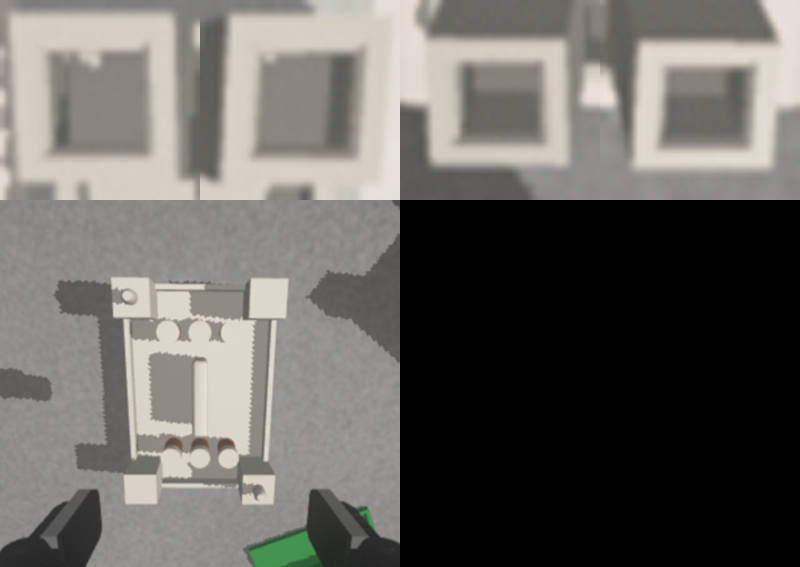

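Run:
```python
from h import *
P=[ray("w1",p,115) for p in [(234.2,121.2),(240.5,283.9),(343.8,284.4),(354.4,121.2)]]
print("shaker",rect(P))
f=lambda x,y:(100+x/1.111,(y-200)/1.111)
P=[ray("w2",f(*p),62) for p in [(129,295),(141,487),(257,488),(270,296)]]
c,a,r=rect(P);print("tray",c,a,r)
print("grip ends",[ray("w2",f(*p),58) for p in [(200,360),(200,440)]])
go([*c,32],a)
```

```text
shaker (array([ 483.49, -289.3 ]), np.float64(18.11), [[-0.7, -0.4], [0.5, -0.1], [0.6, 0.6], [-0.5, -0.1]])
tray [606.73   3.72] -34.51 [[0.4, 1.0], [-0.2, -1.0], [0.5, 0.7], [-0.7, -0.7]]
grip ends [array([630.00604705, -12.74528136,  58.        ]), array([578.6383023 ,  22.26850431,  58.        ])]
pos [587.5  13.2 179.5] yaw -34.07 shift [ 22.4  -3.4 147.3] turn 0.44 j6 2.14 t 2.58 w 85.4 F [ 0.4  0.  -1. ]
```

```bash
python3 -m jog '[11,-3,0,0.5,0, 10,0,10,0,0, 0,0,40,0,0, 0,0,40,0,0, 0,0,20,0,0, 0,0,0,0,0]'
python3 - <<'E'
from h import *
go([606.5,3.8,27],-34.5)
E
```

```text
clock: 3.32
position: [611.0, 0.1, 65.8]
eef_rot: [0.955, -0.297, -0.002, 0.0]
contact_force: [-0.4, -0.5, 0.0]
gripper_width: 42.6
pos [6.11e+02 1.00e-01 6.58e+01] yaw -34.51 shift [-5.6 -0.5 38.8] turn -0.01 j6 2.13 t 3.33 w 42.6 F [-0.4 -0.5  0. ]
```

```bash
python3 -m jog '[-5,-0.5,0,0,0, 0,0,18,0,0, 0,0,15,0,0, 0,0,4,0,0, 0,0,0,0,0]'; python3 -m jog '[0,0,0,0,1, 0,0,0,0,1, 0,0,0,0,1, 0,0,0,0,1]'
python3 - <<'E'
from h import *
go([606.5,3.8,27],-34.5)
E
```

```text
clock: 3.95
position: [609.3, 3.3, 28.8]
eef_rot: [0.955, -0.296, 0.0, -0.0]
contact_force: [0.6, 0.0, 0.0]
gripper_width: 42.4
clock: 4.45
position: [609.8, 3.2, 29.5]
eef_rot: [0.955, -0.296, 0.001, -0.0]
contact_force: [0.6, -0.1, -2.2]
gripper_width: 11.2
pos [609.8   3.2  29.5] yaw -34.48 shift [-3.1  1.4  2.5] turn 0.02 j6 2.14 t 4.45 w 11.2 F [ 0.6 -0.1 -2.2]
```

```bash
python3 -m jog '[0,0,-5,0,1, 0,0,-15,0,1, 0,0,-30,0,1, 0,0,-40,0,1, 0,0,-40,0,1, 0,0,-30,0,1, 0,0,-10,0,1, 0,0,0,0,1]'
python3 - <<'E'
from h import *
im=shot("wrist","w3")
cv2.imwrite("pics/m2.png",cv2.resize(im[:,:,::-1][60:360,130:440],None,fx=1.93,fy=1.93,interpolation=cv2.INTER_CUBIC))
go([483.5,-289.3,200],18.1)
E
```

```text
clock: 5.45
position: [605.4, 3.4, 204.0]
eef_rot: [0.955, -0.296, -0.003, 0.001]
contact_force: [0.4, 0.6, -6.0]
gripper_width: 10.9
pos [605.    3.4 203.3] yaw -34.49 shift [ 65.6 310.1   4. ] turn -52.59 j6 2.14 t 5.5 w 10.7 F [ 0.3  0.2 -5.9]
```

View pics/m2.png

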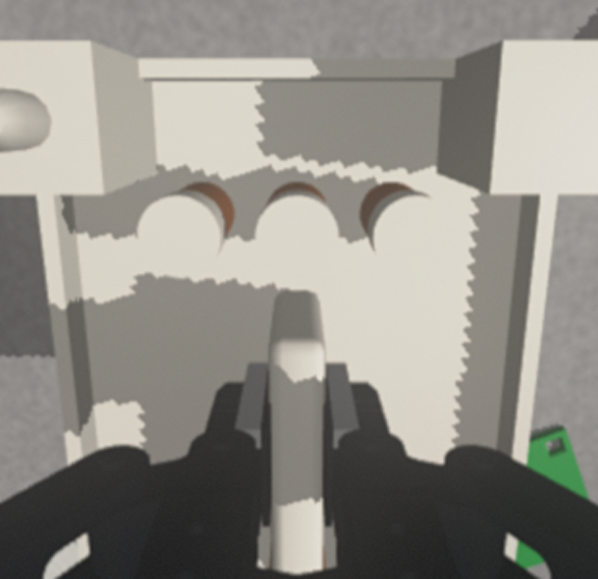

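Run:
```python
from h import *
d=np.load("pics/w3.npz");R=Ro.from_quat(d["q"]).as_matrix();p=d["p"]
for X,Y,e in [(92,40,(86,35)),(104,193,(60,35)),(491,193,(60,-35)),(503,40,(86,-35))]:
    w=ray("w3",(130+X/1.93-.25,60+Y/1.93-.25),p[2]+32.5)
    t=R.T@(w-p); print(e,t.round(2), (t[0]-e[0],t[1]+e[1]))
print(p)
```

```text
(86, 35) [ 81.56 -34.51 -33.11] (np.float64(-4.440949323237049), np.float64(0.4916611076694082))
(60, 35) [ 56.02 -34.78 -32.95] (np.float64(-3.9759126317576943), np.float64(0.21833465094712068))
(60, -35) [ 55.91  34.75 -32.73] (np.float64(-4.088581566309671), np.float64(-0.24654419929108684))
(86, -35) [ 81.51  34.52 -32.89] (np.float64(-4.492270231309874), np.float64(-0.4813595458815101))
[605.35738323   3.40071012 203.98342717]
```

```bash
python3 -m jog '[4,22,0,0,1, 9,42,0,0,1, 9,42,0,0,1, 9,42,0,0,1, 9,42,0,0,1, 9,42,0,0,1, 9,42,0,0,1, 6,25,0,0,1]';python3 -m jog '[0,0,0,-6,1, 0,0,0,-10,1, 0,0,0,-10,1, 0,0,0,-10,1, 0,0,0,-10,1, 0,0,0,-6,1, 0,0,0,0,1]'
python3 - <<'E'
from h import *
go([487.5,-288,165],18.1)
E
```

```text
clock: 6.5
position: [472.6, -288.2, 188.6]
eef_rot: [0.955, -0.295, -0.017, 0.002]
contact_force: [0.1, -0.6, -5.6]
gripper_width: 11.3
clock: 7.38
position: [457.7, -290.9, 174.5]
eef_rot: [0.986, 0.163, -0.027, -0.014]
contact_force: [0.3, 0.1, -5.6]
gripper_width: 10.8
pos [ 457.7 -290.9  174.5] yaw 18.87 shift [29.5  7.2  7.8] turn 0.77 j6 0.65 t 7.38 w 10.8 F [ 0.3  0.1 -5.6]
```

```bash
cat >> h.py <<'E'
def tilt():
    s=env.sense();R=Ro.from_quat(s["eef_rot"]).as_matrix()
    print("pos",s["position"].round(2),"toolz world",np.degrees(R[:2,2]).round(2),"tray tilt in tool x,y slope deg",np.degrees(R[2,:2]).round(2),"yaw",np.degrees(np.arctan2(R[1,0],R[0,0])).round(2),"F",s["contact_force"].round(1),"tq",s["torque"].round(2),"j",s["joint_positions"].round(4),"t",round(s["clock"],2))
E
python3 -c "from h import *;tilt()"; python3 -m jog '[0,0,0,0,1, 0,0,0,0,1,0,0,0,0,1, 0,0,0,0,1]' >/dev/null;python3 -c "from h import *;tilt()"; python3 -m jog '[0,0,-15,0,1, 0,0,-15,0,1,0,0,-15,0,1, 0,0,-15,0,1]' >/dev/null;python3 -c "from h import *;tilt()"
```

```text
pos [ 457.75 -290.88  174.51] toolz world [-3.27  1.06] tray tilt in tool x,y slope deg [-2.76 -2.05] yaw 18.87 F [ 0.3  0.1 -5.6] tq [ 0.03 -0.15 -0.06] j [-0.601   0.0961  1.9097 -0.0184  1.1934  0.6485] t 7.38
pos [ 456.22 -290.82  172.85] toolz world [-3.41  1.14] tray tilt in tool x,y slope deg [-2.87 -2.17] yaw 18.62 F [ 0.6 -0.3 -5.7] tq [-0.02 -0.12 -0.02] j [-0.6024  0.097   1.912  -0.0186  1.193   0.6517] t 7.88
pos [ 460.19 -291.98  237.09] toolz world [-3.39  1.13] tray tilt in tool x,y slope deg [-2.86 -2.15] yaw 18.62 F [ 0.7  0.3 -6. ] tq [-0.04 -0.16  0.05] j [-0.6001  0.0553  1.8345 -0.0178  1.3118  0.6517] t 8.38
```

```bash
T='from h import *;tilt()'; python3 -m jog '[0,0,0,10,1, 0,0,0,10,1,0,0,0,10,1]' >/dev/null;python3 -c "$T"; python3 -m jog '[0,0,0,-10,1, 0,0,0,-10,1,0,0,0,-10,1]' >/dev/null;python3 -c "$T"; python3 -m jog '[0,-30,0,0,1, 0,-30,0,0,1,0,-30,0,0,1]' >/dev/null;python3 -c "$T";python3 -m jog '[0,30,0,0,1, 0,30,0,0,1,0,30,0,0,1]' >/dev/null;python3 -c "$T"
```

```text
pos [ 462.39 -293.35  243.24] toolz world [-3.02  0.87] tray tilt in tool x,y slope deg [-3.13 -0.2 ] yaw -12.35 F [ 0.2 -0.3 -5. ] tq [-0.09 -0.09 -0.  ] j [-0.5999  0.0511  1.8272 -0.0178  1.3154  1.1915] t 8.75
pos [ 463.19 -293.83  246.8 ] toolz world [-2.87  0.77] tray tilt in tool x,y slope deg [-2.48 -1.63] yaw 18.42 F [-0.1  0.2 -5.4] tq [ 0.02 -0.08  0.01] j [-0.5998  0.0486  1.8232 -0.0178  1.3188  0.655 ] t 9.12
pos [ 435.57 -208.71  252.63] toolz world [-2.68  0.65] tray tilt in tool x,y slope deg [-2.34 -1.46] yaw 18.34 F [ 0.2 -0.3 -6.8] tq [ 0.01 -0.12  0.01] j [-0.4898 -0.0856  1.9441 -0.0124  1.3298  0.7646] t 9.5
pos [ 464.23 -291.71  254.16] toolz world [-2.51  0.62] tray tilt in tool x,y slope deg [-2.18 -1.39] yaw 18.68 F [ 0.9  0.2 -4.7] tq [-0.06 -0.13  0.01] j [-0.5965  0.0392  1.8191 -0.0161  1.3257  0.653 ] t 9.88
```

```bash
T='from h import *;tilt()'; python3 -m jog '[0,0,0,0,1,0,0,0,0,1,0,0,0,0,1,0,0,0,0,1]' >/dev/null;python3 -c "$T"; python3 -m jog '[0,0,0,5,1,0,0,0,-5,1,0,0,0,5,1,0,0,0,-5,1]' >/dev/null;python3 -c "$T";  python3 -m jog '[0,0,0,5,1,0,0,0,-5,1,0,0,0,5,1,0,0,0,-5,1]' >/dev/null;python3 -c "$T"
```

```text
pos [ 464.61 -292.27  256.26] toolz world [-2.44  0.59] tray tilt in tool x,y slope deg [-2.12 -1.33] yaw 18.61 F [ 0.3  0.5 -5.6] tq [ 0.02 -0.06  0.05] j [-0.5971  0.0383  1.8161 -0.0159  1.3282  0.6534] t 10.38
pos [ 464.06 -290.08  256.57] toolz world [-2.45  0.61] tray tilt in tool x,y slope deg [-2.13 -1.36] yaw 18.7 F [ 0.8 -0.2 -5.7] tq [ 0.02 -0.09  0.  ] j [-0.5945  0.0353  1.8187 -0.0156  1.3291  0.6544] t 10.88
pos [ 463.52 -287.88  256.8 ] toolz world [-2.47  0.64] tray tilt in tool x,y slope deg [-2.13 -1.4 ] yaw 18.82 F [-0.   0.6 -5.2] tq [ 0.03 -0.13 -0.01] j [-0.592   0.0324  1.8213 -0.0152  1.33    0.6547] t 11.38
```

```bash
T='from h import *;tilt()'; python3 -m jog '[0,0,-30,0,1,0,0,-30,0,1,0,0,-30,0,1,0,0,-30,0,1]' >/dev/null;python3 -c "$T"; python3 -m jog '[0,0,0,0,1,0,0,0,0,1,0,0,0,0,1,0,0,0,0,1]' >/dev/null;python3 -c "$T";  python3 -m jog '[0,0,5,0,1,0,0,10,0,1,0,0,20,0,1,0,0,25,0,1,0,0,25,0,1,0,0,20,0,1,0,0,10,0,1,0,0,5,0,1]' >/dev/null;python3 -c "$T"
```

```text
pos [ 466.46 -285.89  375.51] toolz world [-2.91  0.95] tray tilt in tool x,y slope deg [-2.45 -1.85] yaw 19.01 F [ 0.9 -0.6 -5.4] tq [-0.06 -0.12  0.06] j [-5.8630e-01 -1.0000e-04  1.6410e+00 -1.4300e-02  1.5522e+00  6.5410e-01] t 11.88
pos [ 466.1  -284.85  374.14] toolz world [-2.93  0.97] tray tilt in tool x,y slope deg [-2.45 -1.87] yaw 19.07 F [-0.  -0.2 -6.5] tq [-0.02 -0.13 -0.01] j [-5.8520e-01 -1.3000e-03  1.6447e+00 -1.4100e-02  1.5502e+00  6.5420e-01] t 12.38
pos [ 456.45 -280.84  241.05] toolz world [-3.35  1.25] tray tilt in tool x,y slope deg [-2.76 -2.27] yaw 19.07 F [-1.   0.1 -5.4] tq [ 0.05 -0.16  0.06] j [-0.5888  0.0358  1.8475 -0.0148  1.3191  0.6543] t 13.38
```

```bash
cat >> h.py <<'E'
SC=np.array([483.5,-289.3]);SY=18.1;OFF=np.array([-4.2,0,17.5])
def feet(c=SC,yaw=SY):
    s=env.sense();R=Ro.from_quat(s["eef_rot"]).as_matrix();S=Ro.from_euler('z',yaw,degrees=True).as_matrix()
    for q in [(73,48),(-73,48),(-73,-48),(73,-48)]:
        t=s["position"]+R@(OFF+[q[0],-q[1],12]); e=S.T@(t-[*c,115])-[*q,0]; print(q,e.round(1))
    tilt()
E
python3 - <<'E'
from h import *
R=Ro.from_quat(env.sense()["eef_rot"]).as_matrix()
tip=R@(OFF+[0,0,6]); go(np.array([*SC,150])-tip,18.1)
E
```

```text
pos [ 456.4 -280.8  241. ] yaw 19.07 shift [31.4 20.4 65.6] turn 0.97 j6 0.65 t 13.38 w 11.1 F [-1.   0.1 -5.4]
```

```bash
python3 -m jog '[8,6,5,0,1, 8,6,10,1,1, 8,6,10,0,1, 7,2,10,0,1,0,0,10,0,1,0,0,5,0,1]'; python3 -c "
from h import *
feet();go([0,0,0],18.1)"
```

```text
clock: 14.12
position: [493.6, -290.4, 186.7]
eef_rot: [0.987, 0.156, -0.026, -0.014]
contact_force: [-0.2, 0.0, -5.5]
gripper_width: 11.2
(73, 48) [ 3.8 -3.2 40.7]
(-73, 48) [ 4.  -3.  47.5]
(-73, -48) [ 3.6 -2.9 44.1]
(73, -48) [ 3.5 -3.2 37.3]
pos [ 493.62 -290.38  186.66] toolz world [-3.18  1.15] tray tilt in tool x,y slope deg [-2.67 -2.07] yaw 18.0 F [-0.2  0.  -5.5] tq [-0.04 -0.13 -0.04] j [-0.5674  0.1425  1.8342 -0.0137  1.2225  0.6951] t 14.12
pos [ 493.6 -290.4  186.7] yaw 18.0 shift [-370.6 -421.1  219.5] turn -0.1 j6 0.7 t 14.12 w 11.2 F [-0.2  0.  -5.5]
```

```bash
python3 -m jog '[-2,-1.6,5,0,1, 0,0,10,0,1, 0,0,10,0,1, 0,0,5,0,1, 0,0,0,0,1]'; python3 -c "
from h import *
feet()
im=shot('wrist','w4');b=shot('scene','s4')
cv2.imwrite('pics/m3.png',np.hstack([im[:,:,::-1][0:300,120:450],cv2.resize(b[:,:,::-1][170:320,70:220],(300,300),interpolation=cv2.INTER_CUBIC)]))"
```

```text
clock: 14.75
position: [488.2, -288.5, 154.5]
eef_rot: [0.987, 0.156, -0.026, -0.014]
contact_force: [-0.8, 0.8, -5.8]
gripper_width: 11.0
(73, 48) [-0.8  0.2  8.6]
(-73, 48) [-0.6  0.5 15.5]
(-73, -48) [-0.9  0.6 12. ]
(73, -48) [-1.1  0.3  5.1]
pos [ 488.22 -288.49  154.54] toolz world [-3.23  1.17] tray tilt in tool x,y slope deg [-2.71 -2.11] yaw 17.99 F [-0.8  0.8 -5.8] tq [-0.05 -0.05  0.01] j [-0.5695  0.1605  1.8762 -0.0144  1.1634  0.6943] t 14.75
```

View pics/m3.png

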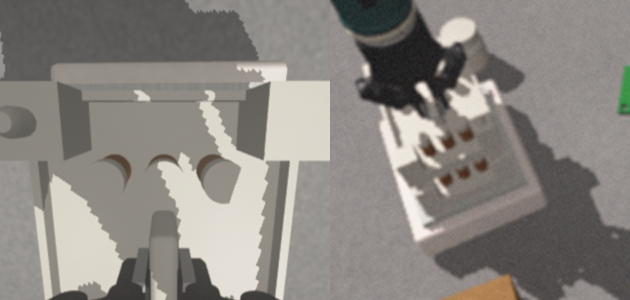

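```bash
python3 -c "
from h import *
S=Ro.from_euler('z',SY,degrees=True).as_matrix()
for fn,l in [('w4',[(172,64),(407,64)]),('w1',[(208,84),(380,84)])]:
  for p in l: print(fn,(S.T@(ray(fn,p,65)-[*SC,65])).round(1))
"; python3 -m jog '[0.4,0,4,0,1, 0.4,0,4,0,1, 0,0,3,0,1, 0,0,2,0,1,0,0,0,0,1]'; python3 -c "
from h import *
feet()"
```

```text
w4 [107.   77.3   0. ]
w4 [105.6 -78.9   0. ]
w1 [105.2  78.6   0. ]
w1 [105.5 -79.8   0. ]
clock: 15.48
position: [489.4, -288.6, 142.2]
eef_rot: [0.987, 0.156, -0.025, -0.014]
contact_force: [-0.0, 0.5, -5.3]
gripper_width: 11.1
(73, 48) [ 0.4 -0.3 -3.7]
(-73, 48) [ 0.5 -0.   2.9]
(-73, -48) [ 0.2  0.  -0.4]
(73, -48) [ 0.1 -0.2 -7. ]
pos [ 489.41 -288.59  142.19] toolz world [-3.09  1.08] tray tilt in tool x,y slope deg [-2.61 -1.98] yaw 17.99 F [-0.   0.5 -5.3] tq [-0.01 -0.07  0.04] j [-0.5686  0.1723  1.8869 -0.0145  1.138   0.6955] t 15.47
```

```bash
python3 -m jog '[0.2,0,3,0,1, 0,0,2,0,1, 0,0,1,0,1]' >/dev/null; python3 -c "
from h import *
feet()"; python3 -m jog '[0,0,2,0,1, 0,0,2,0,1]'; python3 -c "
from h import *
feet()"
```

```text
(73, 48) [ 0.7 -0.6 -8.8]
(-73, 48) [ 0.9 -0.3 -2.3]
(-73, -48) [ 0.5 -0.3 -5.5]
(73, -48) [  0.4  -0.5 -12. ]
pos [ 489.78 -288.74  137.1 ] toolz world [-3.02  1.03] tray tilt in tool x,y slope deg [-2.55 -1.91] yaw 17.99 F [-2.1  0.7  0.2] tq [ 0.08 -0.19  0.07] j [-0.5684  0.177   1.8915 -0.0146  1.1273  0.6957] t 15.85
clock: 16.1
position: [489.7, -289.2, 135.7]
eef_rot: [0.987, 0.156, -0.024, -0.012]
contact_force: [-6.8, 2.4, 3.5]
gripper_width: 11.1
(73, 48) [  0.4  -1.  -10.3]
(-73, 48) [ 0.6 -0.8 -3.8]
(-73, -48) [ 0.3 -0.7 -6.9]
(73, -48) [  0.2  -1.  -13.4]
pos [ 489.66 -289.21  135.68] toolz world [-2.99  0.96] tray tilt in tool x,y slope deg [-2.55 -1.83] yaw 18.02 F [-6.8  2.4  3.5] tq [0.15 0.42 0.13] j [-0.5688  0.1779  1.8932 -0.0155  1.1234  0.6954] t 16.1
```

```bash
for i in 1 2; do :; done; python3 -m jog '[0,0,3,0,1, 0,0,3,0,1, 0,0,3,0,1]'; python3 -c "
from h import *
feet()"; python3 -m jog '[0,0,4,0,1, 0,0,4,0,1,0,0,4,0,1]'; python3 -c "
from h import *
feet()"
```

```text
clock: 16.48
position: [488.7, -289.4, 133.5]
eef_rot: [0.987, 0.157, -0.025, -0.012]
contact_force: [-7.8, 5.6, 14.5]
gripper_width: 10.9
(73, 48) [ -0.6  -0.8 -12.6]
(-73, 48) [-0.4 -0.7 -6. ]
(-73, -48) [-0.7 -0.7 -9. ]
(73, -48) [ -0.8  -0.8 -15.6]
pos [ 488.68 -289.35  133.48] toolz world [-3.01  0.89] tray tilt in tool x,y slope deg [-2.58 -1.78] yaw 18.06 F [-7.8  5.6 14.5] tq [0.51 0.77 0.08] j [-0.5692  0.1786  1.8969 -0.0168  1.1188  0.6949] t 16.48
clock: 16.85
position: [488.7, -289.3, 133.3]
eef_rot: [0.987, 0.157, -0.024, -0.011]
contact_force: [-9.2, 6.6, 16.4]
gripper_width: 10.8
(73, 48) [ -0.6  -0.8 -12.8]
(-73, 48) [-0.4 -0.8 -6.4]
(-73, -48) [-0.5 -0.7 -9.2]
(73, -48) [ -0.7  -0.7 -15.6]
pos [ 488.68 -289.29  133.27] toolz world [-2.9   0.78] tray tilt in tool x,y slope deg [-2.51 -1.64] yaw 18.1 F [-9.2  6.6 16.4] tq [0.52 1.08 0.06] j [-0.5687  0.177   1.8991 -0.0175  1.1156  0.6948] t 16.85
```

```bash
python3 -c "
from h import *
im=shot('wrist','w5');b=shot('scene','s5')
cv2.imwrite('pics/m4.png',np.hstack([cv2.resize(im[:,:,::-1][30:280,120:450],None,fx=1.2,fy=1.2,interpolation=cv2.INTER_CUBIC),cv2.resize(b[:,:,::-1][190:310,70:220],(375,300),interpolation=cv2.INTER_CUBIC)]))"
```

```text
(no output)
```

View pics/m4.png

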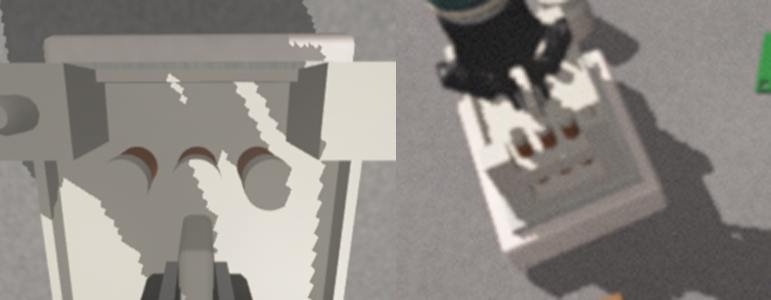

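```bash
python3 -c "
from h import *
S=Ro.from_euler('z',SY,degrees=True).as_matrix()
H=env.camera_params('wrist')['hand_eye'];K=env.camera_params('wrist')['mtx']
for X,Y,e in [(63,62,(86,35)),(73,160,(60,35)),(322,160,(60,-35)),(333,62,(86,-35))]:
    uv=(120+X/1.2-.1,30+Y/1.2-.1)
    d=H[:3,:3]@np.linalg.inv(K)@[*uv,1];o=H[:3,3];t=o+d*(-32.5-o[2])/d[2]
    w=ray('w5',uv,165); print(e,'rigid tool',t.round(1),'flat world',(S.T@(w-[*SC,165])).round(1))
"
```

```text
(86, 35) rigid tool [ 81.6 -36.4 -32.5] flat world [87.7 33.2  0. ]
(60, 35) rigid tool [ 55.  -36.1 -32.5] flat world [61.5 33.3  0. ]
(60, -35) rigid tool [ 54.9  36.3 -32.5] flat world [ 61.7 -38.    0. ]
(86, -35) rigid tool [ 81.5  36.9 -32.5] flat world [ 87.4 -38.2   0. ]
```

```bash
python3 -m jog '[-0.5,0.5,6,0,1, 0,-0.5,6,0,1,0,0,6,0,1,0,0,6,0,1]'; python3 -c "
from h import *
feet()"
```

```text
clock: 17.45
position: [488.7, -289.1, 132.8]
eef_rot: [0.987, 0.158, -0.022, -0.009]
contact_force: [-12.8, 9.3, 26.1]
gripper_width: 11.2
(73, 48) [ -0.5  -0.6 -13.4]
(-73, 48) [-0.4 -0.8 -7.4]
(-73, -48) [-0.4 -0.7 -9.7]
(73, -48) [ -0.5  -0.6 -15.7]
pos [ 488.66 -289.08  132.77] toolz world [-2.67  0.58] tray tilt in tool x,y slope deg [-2.35 -1.38] yaw 18.16 F [-12.8   9.3  26.1] tq [ 0.71  1.82 -0.1 ] j [-0.568   0.1739  1.9036 -0.0184  1.1089  0.6949] t 17.45
```

```bash
python3 -m jog '[0,0,7,0,1, 0,0,7,0,1,0,0,7,0,1,0,0,7,0,1,0,0,7,0,1,0,0,7,0,1,0,0,7,0,1,0,0,7,0,1]'; python3 -c "
from h import *
feet()"
```

```text
clock: 18.45
position: [488.7, -289.0, 132.3]
eef_rot: [0.987, 0.158, -0.019, -0.004]
contact_force: [-14.8, 11.4, 33.0]
gripper_width: 11.4
(73, 48) [ -0.3  -0.8 -14. ]
(-73, 48) [-0.2 -1.  -8.6]
(-73, -48) [-0.1 -1.  -9.9]
(73, -48) [ -0.2  -0.8 -15.4]
pos [ 488.72 -288.96  132.33] toolz world [-2.27  0.08] tray tilt in tool x,y slope deg [-2.13 -0.79] yaw 18.21 F [-14.8  11.4  33. ] tq [ 0.95  2.36 -0.17] j [-0.5656  0.1677  1.9116 -0.0225  1.0966  0.6982] t 18.45
```

```bash
python3 -m jog '[-0.5,0.5,7,0,1, -0.5,0.5,7,0,1,-0.5,0.5,7,0,1,-0.5,0.5,7,0,1,0,0,7,0,1,0,0,7,0,1,0,0,2,0,1,0,0,0,0,1]'; python3 -c "
from h import *
feet()"
```

```text
clock: 19.45
position: [488.7, -288.9, 132.7]
eef_rot: [0.987, 0.159, -0.016, -0.002]
contact_force: [-0.8, 0.2, -5.5]
gripper_width: 11.2
(73, 48) [ -0.2  -0.8 -13.5]
(-73, 48) [-0.1 -1.2 -9. ]
(-73, -48) [ 0.1 -1.2 -9.8]
(73, -48) [  0.   -0.8 -14.3]
pos [ 488.68 -288.92  132.72] toolz world [-1.84 -0.09] tray tilt in tool x,y slope deg [-1.77 -0.49] yaw 18.25 F [-0.8  0.2 -5.5] tq [-0.13  0.09 -0.03] j [-0.5665  0.1621  1.9171 -0.0209  1.0887  0.6958] t 19.45
```

```bash
python3 -m jog '[0,0,3,0,1, 0,0,2,0,0, 0,0,0,0,0, 0,0,0,0,0]'; python3 -m jog '[0,0,-10,0,0, 0,0,-20,0,0, 0,0,-30,0,0,0,0,-30,0,0,0,0,-30,0,0,0,0,-10,0,0,0,0,0,0,0]'; python3 -c "
from h import *
tilt()
im=shot('wrist','w6')
cv2.imwrite('pics/m5.png',cv2.resize(im[:,:,::-1][60:340,150:420],None,fx=2,fy=2,interpolation=cv2.INTER_CUBIC))"
```

```text
clock: 19.95
position: [490.9, -290.1, 131.1]
eef_rot: [0.987, 0.158, -0.014, -0.0]
contact_force: [-0.2, 0.3, -0.1]
gripper_width: 42.6
clock: 20.82
position: [495.1, -290.0, 266.2]
eef_rot: [0.987, 0.158, -0.014, -0.0]
contact_force: [-0.4, -0.7, 0.7]
gripper_width: 42.8
pos [ 495.07 -289.99  266.23] toolz world [-1.58 -0.21] tray tilt in tool x,y slope deg [-1.56 -0.3 ] yaw 18.22 F [-0.4 -0.7  0.7] tq [ 0.02 -0.02  0.03] j [-0.5625  0.0676  1.7667 -0.0183  1.3287  0.695 ] t 20.82
```

View pics/m5.png

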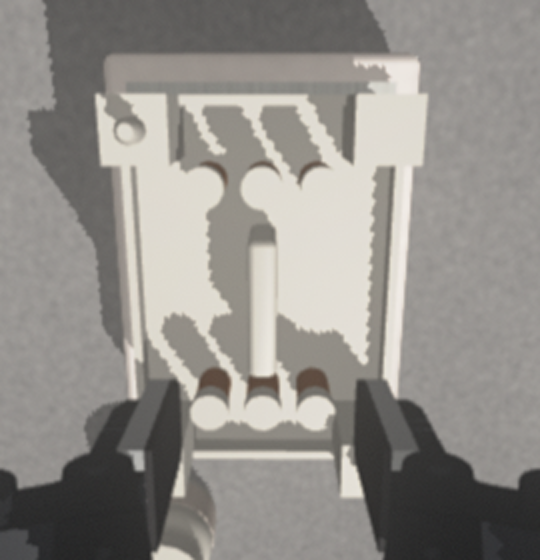

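```bash
python3 -c "
from h import *
S=Ro.from_euler('z',SY,degrees=True).as_matrix()
f=lambda X,Y:(150+X/2-.25,60+Y/2-.25)
for z in (165,168):
  for X,Y in [(97,94),(97,165),(428,94),(427,165),(340,497),(262,243),(262,378)]:
    print(z,(X,Y),(S.T@(ray('w6',f(X,Y),z-(4 if X==262 else 0))-[*SC,0])).round(1))
go([441,296,200],1.5)
"
```

```text
165 (97, 94) [ 87.3  59.  165. ]
165 (97, 165) [ 61.7  61.  165. ]
165 (428, 94) [ 87.3 -62.3 165. ]
165 (427, 165) [ 61.8 -63.8 165. ]
165 (340, 497) [-84.1 -36.1 165. ]
165 (262, 243) [ 30.8  -1.4 161. ]
165 (262, 378) [-27.9  -1.3 161. ]
168 (97, 94) [ 87.2  58.2 168. ]
168 (97, 165) [ 62.   60.2 168. ]
168 (428, 94) [ 87.3 -61.5 168. ]
168 (427, 165) [ 62.1 -63.1 168. ]
168 (340, 497) [-82.  -35.7 168. ]
168 (262, 243) [ 31.5  -1.4 164. ]
168 (262, 378) [-26.5  -1.3 164. ]
pos [ 494.8 -289.9  265.6] yaw 18.21 shift [ 133.8 -573.    65.2] turn 16.71 j6 0.7 t 20.88 w 42.4 F [-0.6  0.4  0. ]
```

```bash
python3 -m jog '[8,-30,0,0,-1, 12,-55,0,0,-1, 12,-55,0,0,-1, 12,-55,0,0,-1, 12,-55,5,0,-1, 12,-55,5,0,-1, 12,-55,5,0,-1, 12,-55,5,0,-1]'>/dev/null;python3 -m jog '[12,-55,10,0,-1, 12,-55,10,0,-1, 5,-30,10,0,-1, 0,0,0,8,-1,0,0,0,8,-1,0,0,0,0,-1]'; python3 -c "
from h import *
tilt();go([420,296,200],1.5)"
```

```text
clock: 22.62
position: [419.9, 290.5, 190.2]
eef_rot: [0.999, 0.015, -0.031, 0.004]
contact_force: [-0.3, 0.4, -0.2]
gripper_width: 85.6
pos [419.91 290.48 190.24] toolz world [-3.57 -0.51] tray tilt in tool x,y slope deg [-3.59  0.4 ] yaw 1.7 F [-0.3  0.4 -0.2] tq [ 0.01 -0.03  0.03] j [0.5397 0.0209 1.9588 0.0261 1.22   2.0709] t 22.62
pos [419.9 290.5 190.2] yaw 1.7 shift [-0.4 -5.5 -9.8] turn 0.2 j6 2.07 t 22.62 w 85.6 F [-0.3  0.4 -0.2]
```

```bash
python3 -c "
from h import *
im=shot('wrist','w7')
cv2.imwrite('pics/m6.png',cv2.resize(im[:,:,::-1][20:340,140:440],None,fx=1.85,fy=1.85,interpolation=cv2.INTER_CUBIC))"
```

```text
(no output)
```

View pics/m6.png

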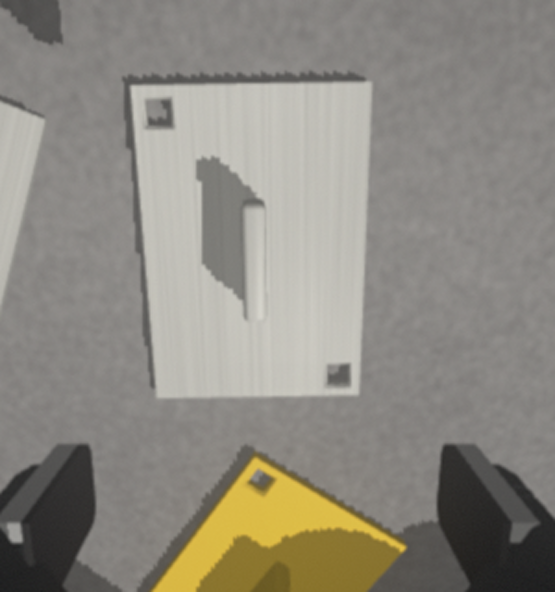

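```bash
python3 -c "
from h import *
f=lambda X,Y:(140+X/1.85-.25,20+Y/1.85-.25)
P=[ray('w7',f(*p),8) for p in [(131,86),(156,397),(359,394),(371,81)]]
c=np.mean(P,0);d=P[0]-P[1]+P[3]-P[2];e=P[0]-P[3]+P[1]-P[2]
print(c,np.degrees(np.arctan2(d[1],d[0])),np.hypot(*d[:2])/2,np.degrees(np.arctan2(-e[0],e[1])),np.hypot(*e[:2])/2)
h=[ray('w7',f(*p),8) for p in [(159.5,112),(338.5,375)]];d=h[0]-h[1];print(sum(h)/2,np.hypot(*d[:2]),np.degrees(np.arctan2(d[1],d[0]))-33.3)
go([*c[:2],25],np.degrees(np.arctan2(e[0],-e[1]))*0+1.5)
"
```

```text
[442.59801258 296.19690759   8.        ] 2.4923915644027783 171.00763424375427 2.5861159890595804 121.4144008994834
[442.51895295 295.51641123   8.        ] 174.36639314172936 2.3355174450400114
pos [419.9 290.4 190.2] yaw 1.75 shift [ 33.2  -6.3 163.4] turn 0.25 j6 2.07 t 22.68 w 85.4 F [-0.1 -0.1  0. ]
```

```bash
python3 -m jog '[10,-3,0,-0.7,0, 10,-3,15,0,0, 8,0,30,0,0, 0,0,35,0,0, 0,0,35,0,0, 0,0,15,0,0, 0,0,0,0,0]'; python3 -c "
from h import *
tilt();go([442.6,295.9,15],2.5)"
```

```text
clock: 23.55
position: [444.1, 296.0, 51.0]
eef_rot: [0.999, 0.024, -0.031, 0.004]
contact_force: [-0.2, -0.0, 0.1]
gripper_width: 42.7
pos [444.14 295.99  51.  ] toolz world [-3.53 -0.49] tray tilt in tool x,y slope deg [-3.55  0.32] yaw 2.7 F [-0.2 -0.   0.1] tq [-0.02 -0.09  0.02] j [0.5258 0.2177 2.0253 0.0288 0.9564 2.032 ] t 23.55
pos [444.1 296.   51. ] yaw 2.7 shift [ 0.7 -0.2 36. ] turn 0.2 j6 2.03 t 23.55 w 42.7 F [-0.2 -0.   0.1]
```

```bash
python3 -m jog '[1,0,12,0.2,0, 0,0,12,0,0, 0,0,8,0,0, 0,0,3,0,0, 0,0,0,0,0]'; python3 -m jog '[0,0,0,0,1, 0,0,0,0,1, 0,0,0,0,1, 0,0,0,0,1]'
python3 -c "
from h import *
tilt()"
```

```text
clock: 24.18
position: [446.0, 297.4, 16.9]
eef_rot: [0.999, 0.022, -0.028, 0.002]
contact_force: [0.0, 0.3, 0.4]
gripper_width: 42.7
clock: 24.68
position: [446.5, 297.6, 17.6]
eef_rot: [0.999, 0.022, -0.027, 0.002]
contact_force: [0.8, -0.3, -0.9]
gripper_width: 11.1
pos [446.46 297.65  17.61] toolz world [-3.14 -0.27] tray tilt in tool x,y slope deg [-3.15  0.13] yaw 2.52 F [ 0.8 -0.3 -0.9] tq [ 0.05 -0.02 -0.04] j [0.5264 0.2651 2.0417 0.0304 0.8849 2.0334] t 24.68
```

```bash
cat >> h.py <<'E'
def cov():
    """cover pose relative to stacked tray frame, from grasp transform"""
    d=np.load("pics/g.npz");s=env.sense()
    T=lambda p,R:np.block([[R,np.reshape(p,(3,1))],[np.zeros((1,3)),np.ones((1,1))]])
    C0=T([442.6,295.9,0],Ro.from_euler('z',2.5,degrees=True).as_matrix())
    rel=np.linalg.inv(T(d["p"],Ro.from_quat(d["q"]).as_matrix()))@C0
    C=T(s["position"],Ro.from_quat(s["eef_rot"]).as_matrix())@rel
    B=T([485.3,-290.2,165],Ro.from_euler('z',18.1,degrees=True).as_matrix())
    E=np.linalg.inv(B)@C
    print("cover in tray: pos",E[:3,3].round(1),"rotvec deg",np.degrees(Ro.from_matrix(E[:3,:3]).as_rotvec()).round(2),"centre in tool",rel[:3,3].round(1))
    R=Ro.from_quat(s["eef_rot"]).as_matrix(); print("shift needed in tool",(R.T@(B[:3,3]-C[:3,3])).round(1));tilt()
E
python3 -c "
from h import *
s=env.sense();np.savez('pics/g.npz',p=s['position'],q=s['eef_rot']);cov()"
python3 -m jog '[0,0,-5,0,1, 0,0,-15,0,1, 0,0,-30,0,1, 0,0,-40,0,1, 0,0,-45,0,1, 0,0,-45,0,1, 0,0,-30,0,1, 0,0,-15,0,1]'>/dev/null; python3 -c "
from h import *
cov()"; python3 -m jog '[0,0,0,0,1, 0,0,0,0,1]'>/dev/null; python3 -c "
from h import *
cov()"
```

```text
cover in tray: pos [ 141.5  570.4 -165. ] rotvec deg [ -0.    0.  -15.6] centre in tool [-3.   1.5 17.8]
shift needed in tool [   7.8  587.8 -164.3]
pos [446.46 297.65  17.61] toolz world [-3.14 -0.27] tray tilt in tool x,y slope deg [-3.15  0.13] yaw 2.52 F [ 0.8 -0.3 -0.9] tq [ 0.05 -0.02 -0.04] j [0.5264 0.2651 2.0417 0.0304 0.8849 2.0334] t 24.68
cover in tray: pos [150.9 566.7  68.7] rotvec deg [ -0.12   0.27 -15.58] centre in tool [-3.   1.5 17.8]
shift needed in tool [ 10.9 586.1  71.1]
pos [456.58 297.17 251.29] toolz world [-3.39 -0.43] tray tilt in tool x,y slope deg [-3.4   0.28] yaw 2.52 F [ 0.2 -0.3 -3.9] tq [ 0.04 -0.11  0.04] j [0.5168 0.0417 1.8223 0.0233 1.3328 2.0373] t 25.68
cover in tray: pos [150.6 566.7  68.8] rotvec deg [ -0.11   0.25 -15.58] centre in tool [-3.   1.5 17.8]
shift needed in tool [ 11.1 586.   71.1]
pos [456.35 297.   251.37] toolz world [-3.36 -0.42] tray tilt in tool x,y slope deg [-3.38  0.27] yaw 2.52 F [-0.6 -0.4 -5.3] tq [ 0.   -0.06  0.03] j [0.5168 0.0408 1.8231 0.0232 1.3325 2.0372] t 25.93
```

```bash
python3 -m jog '[0,10,0,0,1, 0,25,0,0,1, 0,25,0,0,1, 0,25,0,0,1, 0,25,0,0,1, 0,25,0,0,1, 0,25,0,0,1, 0,25,0,0,1]'>/dev/null; python3 -c "
from h import *
cov()"; python3 -m jog '[1,25,0,0,1, 1,25,0,0,1, 1,25,0,0,1, 1,25,0,0,1, 1,25,0,0,1, 1,25,0,0,1, 1,25,0,0,1, 1,25,0,0,1]'>/dev/null; python3 -c "
from h import *
cov()"
```

```text
cover in tray: pos [ 90.1 380.5  57.1] rotvec deg [ -0.46   1.63 -15.41] centre in tool [-3.   1.5 17.8]
shift needed in tool [ 19.1 389.9  61.2]
pos [457.03 101.46 239.59] toolz world [-4.65 -1.02] tray tilt in tool x,y slope deg [-4.7  0.8] yaw 2.66 F [ 0.1 -0.4 -3.7] tq [-0.02 -0.16  0.03] j [ 0.1682 -0.0816  1.966  -0.0041  1.3403  1.693 ] t 26.93
cover in tray: pos [ 31.7 179.1  47.1] rotvec deg [ -0.2    2.91 -15.51] centre in tool [-3.   1.5 17.8]
shift needed in tool [ 22.3 180.5  47.3]
pos [ 464.47 -108.12  229.47] toolz world [-5.95 -0.99] tray tilt in tool x,y slope deg [-5.99  0.72] yaw 2.55 F [ 0.3 -0.5 -4.3] tq [ 0.02 -0.2  -0.04] j [-0.25   -0.0465  1.9533 -0.0437  1.3316  1.288 ] t 27.93
```

```bash
python3 -m jog '[5,50,-6,0,1, 5,50,-6,0,1, 5,50,-5,-8,1, 5,20,-3,-8,1, 0,0,0,0,1]'>/dev/null; python3 -c "
from h import *
cov()
im=shot('wrist','w8')
cv2.imwrite('pics/m7.png',cv2.resize(im[:,:,::-1][30:330,100:470],None,fx=1.6,fy=1.6,interpolation=cv2.INTER_CUBIC))"
```

```text
cover in tray: pos [ 3.   4.4 58.4] rotvec deg [1.7  3.39 0.7 ] centre in tool [-3.   1.5 17.8]
shift needed in tool [ 3.6  6.  58.3]
pos [ 491.19 -282.49  240.82] toolz world [-6.68 -0.6 ] tray tilt in tool x,y slope deg [-6.52 -1.59] yaw 18.96 F [ 0.2  0.2 -3. ] tq [-0.   -0.09 -0.04] j [-0.5244  0.1196  1.7611 -0.0692  1.3574  0.735 ] t 28.55
```

View pics/m7.png

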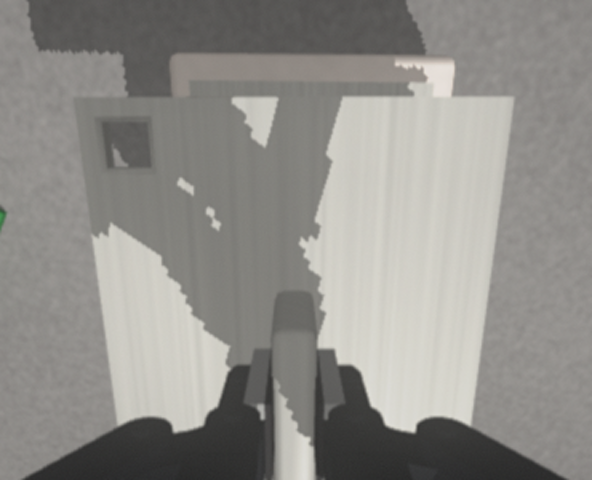

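```bash
cat > m.py <<'E'
from h import *
d=np.load("pics/g.npz");R0=Ro.from_quat(d["q"]).as_matrix();C=Ro.from_euler('z',2.5,degrees=True).as_matrix()
Rr=R0.T@C; pr=R0.T@(np.array([442.6,295.9,0])-d["p"])
c=env.camera_params('wrist');H=c['hand_eye'];K=c['mtx']
for X,Y in [(75,98),(513,98),(116,415),(474,415),(128,142)]:
    uv=(100+X/1.6-.2,30+Y/1.6-.2)
    dd=Rr.T@H[:3,:3]@np.linalg.inv(K)@[*uv,1];o=Rr.T@(H[:3,3]-pr);print((X,Y),(o+dd*(8-o[2])/dd[2]).round(1))
E
python3 m.py
```

```text
(75, 98) [85.5 62.   8. ]
(513, 98) [ 85.4 -58.7   8. ]
(116, 415) [-15.6  62.5   8. ]
(474, 415) [-16.  -59.7   8. ]
(128, 142) [73.8 48.7  8. ]
```

```bash
sed -i 's/C0=T(\[442.6,295.9,0\]/C0=T([442.5,297.4,0]/' h.py
cat >> h.py <<'E'
def holes():
    cov(); d=np.load("pics/g.npz");s=env.sense();R0=Ro.from_quat(d["q"]).as_matrix();R=Ro.from_quat(s["eef_rot"]).as_matrix()
    Rr=R0.T@Ro.from_euler('z',2.5,degrees=True).as_matrix();pr=R0.T@(np.array([442.5,297.4,0])-d["p"]);S=Ro.from_euler('z',18.1,degrees=True).as_matrix()
    for q in [(73,48),(-73,48),(-73,-48),(73,-48)]: print(q,(S.T@(s["position"]+R@(pr+Rr@[*q,0])-[485.3,-290.2,165])-[*q,0]).round(1))
    print("vertical down in tool",(-R[2]).round(3))
E
python3 -c "
from h import *
holes()"; python3 -m jog '[-1,3,0,0.7,1, 2,0,16,0,1, 2,0.5,16,0,1,1,0,8,0,1,0,0,0,0,1]'>/dev/null;python3 -c "
from h import *
holes()"
```

```text
cover in tray: pos [ 2.7  6.9 58.1] rotvec deg [1.75 3.44 0.67] centre in tool [-3.   0.  17.8]
shift needed in tool [ 3.9  8.5 57.9]
pos [ 490.63 -281.6   240.48] toolz world [-6.74 -0.57] tray tilt in tool x,y slope deg [-6.57 -1.64] yaw 18.94 F [-0.3  0.  -4. ] tq [ 0.02 -0.11  0.01] j [-0.5236  0.1189  1.7626 -0.0691  1.3579  0.7363] t 28.6
(73, 48) [ 2.1  7.8 55.3]
(-73, 48) [ 2.3  6.  64. ]
(-73, -48) [ 3.4  6.  61. ]
(73, -48) [ 3.1  7.9 52.3]
vertical down in tool [0.115 0.029 0.993]
cover in tray: pos [ 1.6  8.  14.7] rotvec deg [ 1.78  3.55 -0.07] centre in tool [-3.   0.  17.8]
shift needed in tool [ 0.1  8.4 14.6]
pos [ 489.33 -281.    197.03] toolz world [-6.86 -0.51] tray tilt in tool x,y slope deg [-6.68 -1.65] yaw 18.2 F [-0.8  0.7  1.5] tq [ 0.34 -0.22  0.01] j [-0.5237  0.1478  1.8119 -0.0706  1.2822  0.7547] t 29.23
(73, 48) [ 1.6  7.9 11.7]
(-73, 48) [ 1.9  8.  20.7]
(-73, -48) [ 1.7  8.  17.7]
(73, -48) [1.4 8.  8.7]
vertical down in tool [0.117 0.029 0.993]
```

```bash
python3 -m jog '[0,0,-5,0,1, 0,0,-7,0,1, -1,4,0,0,1,-1,4,0,0,1,0,1,0,0,1,0,0,0,0,1]'>/dev/null;python3 -c "
from h import *
holes()"
```

```text
cover in tray: pos [ 0.9 -1.7 26.3] rotvec deg [ 1.81  3.59 -0.06] centre in tool [-3.   0.  17.8]
shift needed in tool [ 2.2 -1.  26.3]
pos [ 491.65 -290.47  208.62] toolz world [-6.91 -0.5 ] tray tilt in tool x,y slope deg [-6.73 -1.68] yaw 18.21 F [ 0.5  0.5 -3.9] tq [ 0.02 -0.17  0.  ] j [-0.5352  0.1519  1.7853 -0.0716  1.3048  0.7418] t 29.98
(73, 48) [ 0.8 -1.8 23.2]
(-73, 48) [ 1.1 -1.8 32.4]
(-73, -48) [ 0.9 -1.7 29.4]
(73, -48) [ 0.6 -1.7 20.2]
vertical down in tool [0.117 0.029 0.993]
```

```bash
python3 -m jog '[-0.9,-1.5,0,0,1, 0.5,0.1,5,0,1, 0.5,0.1,4,0,1,0,0,0,0,1]'>/dev/null;python3 -c "
from h import *
holes()"
```

```text
cover in tray: pos [-0.5  0.5 16.1] rotvec deg [ 1.87  3.64 -0.06] centre in tool [-3.   0.  17.8]
shift needed in tool [ 2.4  0.9 15.9]
pos [ 489.69 -288.81  198.42] toolz world [-6.97 -0.45] tray tilt in tool x,y slope deg [-6.77 -1.74] yaw 18.22 F [ 1.1 -0.3 -3.5] tq [ 0.04 -0.21 -0.01] j [-0.5346  0.1556  1.8005 -0.0717  1.2873  0.7437] t 30.48
(73, 48) [-0.5  0.4 13. ]
(-73, 48) [-0.2  0.4 22.3]
(-73, -48) [-0.4  0.5 19.2]
(73, -48) [-0.7  0.5  9.9]
vertical down in tool [0.118 0.03  0.993]
```

```bash
python3 -m jog '[0.8,0.4,3,0,1, 0.5,0.2,3,0,1,0,0,0,0,1]'>/dev/null;python3 -c "
from h import *
holes()"; python3 -m jog '[0.4,0.1,2,0,1, 0.4,0.1,2,0,1]'>/dev/null;python3 -c "
from h import *
holes()"
```

```text
cover in tray: pos [0.2 0.  9.5] rotvec deg [ 1.87  3.64 -0.06] centre in tool [-3.   0.  17.8]
shift needed in tool [0.9 0.3 9.5]
pos [ 490.47 -288.99  191.81] toolz world [-6.98 -0.45] tray tilt in tool x,y slope deg [-6.77 -1.74] yaw 18.22 F [-0.4 -0.4 -3.7] tq [ 0.   -0.2  -0.06] j [-0.5342  0.1622  1.8055 -0.072   1.2758  0.7449] t 30.85
(73, 48) [0.2 0.  6.4]
(-73, 48) [ 0.5  0.  15.7]
(-73, -48) [ 0.3  0.1 12.6]
(73, -48) [-0.   0.1  3.3]
vertical down in tool [0.118 0.03  0.993]
cover in tray: pos [ 0.7 -0.2  5.5] rotvec deg [ 1.84  3.62 -0.05] centre in tool [-3.   0.  17.8]
shift needed in tool [-0.  -0.1  5.5]
pos [ 491.01 -289.1   187.82] toolz world [-6.95 -0.47] tray tilt in tool x,y slope deg [-6.75 -1.71] yaw 18.22 F [ 0.3 -0.1 -3.1] tq [-0.01 -0.09  0.  ] j [-0.5338  0.1659  1.8088 -0.0722  1.2682  0.7457] t 31.1
(73, 48) [ 0.6 -0.3  2.4]
(-73, 48) [ 0.9 -0.3 11.6]
(-73, -48) [ 0.8 -0.2  8.6]
(73, -48) [ 0.5 -0.2 -0.6]
vertical down in tool [0.118 0.03  0.993]
```

```bash
python3 -m jog '[0,0,3,0,1, 0,0,3,0,1,0,0,3,0,1,0,0,4,0,1]'>/dev/null;python3 -c "
from h import *
holes()"; python3 -m jog '[0,0,5,0,1, 0,0,5,0,1,0,0,5,0,1,0,0,5,0,1]'>/dev/null;python3 -c "
from h import *
holes()"
```

```text
cover in tray: pos [-0.3 -0.5  0.5] rotvec deg [ 1.66  3.5  -0.05] centre in tool [-3.   0.  17.8]
shift needed in tool [ 0.3 -0.4  0.5]
pos [ 490.09 -289.57  182.86] toolz world [-6.78 -0.61] tray tilt in tool x,y slope deg [-6.63 -1.53] yaw 18.21 F [-8.8  7.7 17.9] tq [ 0.39  0.72 -0.02] j [-0.535   0.1663  1.8177 -0.0731  1.2551  0.7457] t 31.6
(73, 48) [-0.3 -0.5 -2.5]
(-73, 48) [-0.1 -0.5  6.4]
(-73, -48) [-0.2 -0.4  3.6]
(73, -48) [-0.5 -0.4 -5.3]
vertical down in tool [0.116 0.027 0.993]
cover in tray: pos [-0.1 -0.5  0.3] rotvec deg [ 1.26  3.12 -0.05] centre in tool [-3.   0.  17.8]
shift needed in tool [ 0.2 -0.5  0.3]
pos [ 490.11 -289.52  182.7 ] toolz world [-6.3  -0.88] tray tilt in tool x,y slope deg [-6.26 -1.12] yaw 18.17 F [-7.7  7.  18.4] tq [ 0.57  1.14 -0.04] j [-0.5351  0.16    1.8247 -0.0731  1.2448  0.7462] t 32.1
(73, 48) [-0.2 -0.6 -2.6]
(-73, 48) [ 0.  -0.5  5.4]
(-73, -48) [-0.1 -0.5  3.3]
(73, -48) [-0.3 -0.6 -4.7]
vertical down in tool [0.109 0.02  0.994]
```

```bash
python3 -m jog '[0,0,6,0,1, 0,0,6,0,1,0,0,6,0,1,0,0,6,0,1,0,0,6,0,1, 0,0,6,0,1,0,0,6,0,1,0,0,6,0,1]'>/dev/null;python3 -c "
from h import *
holes()"; python3 -m jog '[0,0,6,0,1, 0,0,6,0,1,0,0,6,0,1,0,0,6,0,1]'>/dev/null;python3 -c "
from h import *
holes()"
```

```text
cover in tray: pos [ 0.4 -0.6 -0. ] rotvec deg [ 0.4   2.34 -0.04] centre in tool [-3.   0.  17.8]
shift needed in tool [-0.4 -0.6  0. ]
pos [ 490.31 -289.24  182.41] toolz world [-5.3  -1.44] tray tilt in tool x,y slope deg [-5.48 -0.27] yaw 18.11 F [-8.   7.3 23.2] tq [ 1.07  1.85 -0.08] j [-0.5347  0.147   1.8392 -0.0732  1.2232  0.7476] t 33.1
(73, 48) [ 0.4 -0.6 -2.7]
(-73, 48) [ 0.5 -0.6  3.3]
(-73, -48) [ 0.4 -0.6  2.6]
(73, -48) [ 0.3 -0.6 -3.3]
vertical down in tool [0.096 0.005 0.995]
cover in tray: pos [ 0.7 -0.8 -0.1] rotvec deg [ 0.04  1.99 -0.02] centre in tool [-3.   0.  17.8]
shift needed in tool [-0.7 -0.8 -0.1]
pos [ 490.51 -289.32  182.33] toolz world [-4.86 -1.68] tray tilt in tool x,y slope deg [-5.14  0.09] yaw 18.1 F [-8.3  8.3 23.2] tq [1.22 1.9  0.04] j [-0.5348  0.1416  1.8451 -0.0731  1.2139  0.7475] t 33.6
(73, 48) [ 0.6 -0.9 -2.6]
(-73, 48) [ 0.7 -0.8  2.4]
(-73, -48) [ 0.7 -0.8  2.4]
(73, -48) [ 0.6 -0.9 -2.7]
vertical down in tool [ 0.09  -0.002  0.996]
```

```bash
python3 -m jog '[0,0,6,0,1, 0,0,6,0,1,0,0,6,0,1,0,0,6,0,1,0,0,6,0,1, 0,0,6,0,1,0,0,6,0,1,0,0,6,0,1]'>/dev/null; python3 -m jog '[0,0,6,0,1, 0,0,6,0,1,0,0,6,0,1,0,0,6,0,1,0,0,6,0,1, 0,0,6,0,1,0,0,6,0,1,0,0,6,0,1]'>/dev/null;python3 -c "
from h import *
holes()"
```

```text
cover in tray: pos [ 1.5 -1.5 -0.3] rotvec deg [-1.02  0.78 -0.08] centre in tool [-3.   0.  17.8]
shift needed in tool [-1.5 -1.5 -0.3]
pos [ 491.07 -289.48  182.2 ] toolz world [-3.38 -2.31] tray tilt in tool x,y slope deg [-3.93  1.15] yaw 17.97 F [-7.5  7.4 24.9] tq [1.64 2.33 0.05] j [-0.5368  0.1243  1.8639 -0.0699  1.1844  0.747 ] t 35.6
(73, 48) [ 1.6 -1.6 -2.2]
(-73, 48) [ 1.6 -1.4 -0.2]
(-73, -48) [ 1.5 -1.4  1.5]
(73, -48) [ 1.4 -1.6 -0.5]
vertical down in tool [ 0.069 -0.02   0.997]
```

```bash
python3 -m jog '[0,0,2,0,1, 0,0,2,0,1, 0,0,2,0,0.4, 0,0,0,0,0, 0,0,0,0,0,0,0,0,0,0]'; python3 -m jog '[0,0,-8,0,0, 0,0,-15,0,0, 0,0,-30,0,0,0,0,-30,0,0,0,0,-30,0,0,0,0,-15,0,0,0,0,0,0,0]'; python3 -c "
from h import *
tilt()
im=shot('wrist','w9');b=shot('top','t9');
cv2.imwrite('pics/m8.png',np.hstack([cv2.resize(im[:,:,::-1][60:340,150:420],(540,560),interpolation=cv2.INTER_CUBIC),cv2.resize(b[:,:,::-1][145:285,380:440+5],(240,560),interpolation=cv2.INTER_CUBIC)]))"
```

```text
clock: 36.35
position: [492.0, -290.5, 179.5]
eef_rot: [0.987, 0.156, -0.031, 0.017]
contact_force: [0.4, 0.5, 0.2]
gripper_width: 43.0
clock: 37.22
position: [500.2, -285.1, 316.6]
eef_rot: [0.987, 0.156, -0.029, 0.018]
contact_force: [-0.3, 0.5, 0.1]
gripper_width: 43.0
pos [ 500.2  -285.13  316.61] toolz world [-2.93 -2.59] tray tilt in tool x,y slope deg [-3.59  1.56] yaw 17.96 F [-0.3  0.5  0.1] tq [ 0.04 -0.01  0.01] j [-0.5223  0.0507  1.6945 -0.0655  1.4185  0.7448] t 37.23
```

View pics/m8.png

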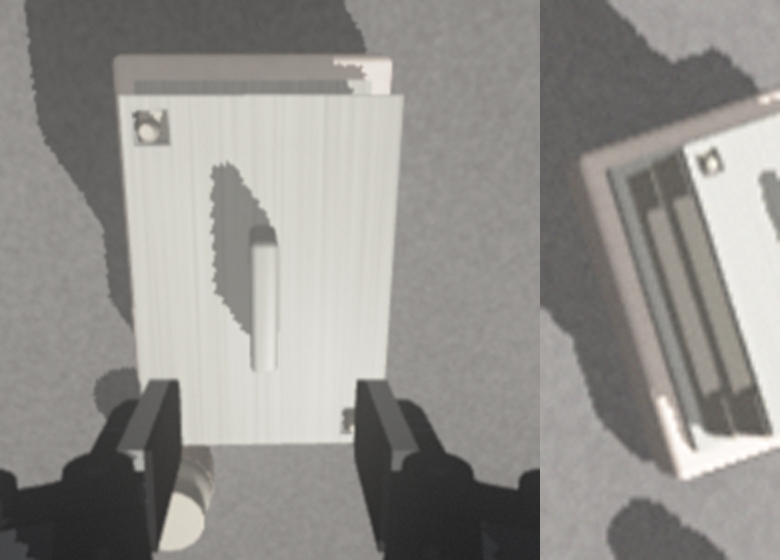

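```bash
python3 -c "
from h import *
S=Ro.from_euler('z',SY,degrees=True).as_matrix()
f=lambda X,Y:(150+X/2-.25,60+Y/2-.25)
for X,Y in [(119,95),(404,95),(141,443),(383,442)]:
    print((X,Y),(S.T@(ray('w9',f(X,Y),173)-[485.3,-290.2,0])).round(1))
im=cv2.imread('pics/w9.png');b=cv2.imread('pics/t9.png')
cv2.imwrite('pics/m9.png',np.hstack([cv2.resize(im[260:290,310:345],(467,400),interpolation=cv2.INTER_CUBIC),cv2.resize(b[165:265,400:480],(320,400),interpolation=cv2.INTER_CUBIC)]))"
```

```text
(119, 95) [ 87.6  59.3 173. ]
(404, 95) [ 87.3 -62.4 173. ]
(141, 443) [-82.5  61.7 173. ]
(383, 442) [-84.4 -63.6 173. ]
```

```bash
python3 -c "
from h import *
S=Ro.from_euler('z',SY,degrees=True).as_matrix()
g=cv2.cvtColor(cv2.imread('pics/w9.png'),cv2.COLOR_BGR2GRAY).astype(float);g=cv2.GaussianBlur(g,(3,3),0)
for v in range(115,250,12):
    d=np.diff(g[v]); u1=200+np.argmax(d[200:230])+.5;u2=335+np.argmin(d[335:358])+.5
    a,b=[S.T@(ray('w9',(u,v),173)-[485.3,-290.2,0]) for u in(u1,u2)]; print(v,u1,u2,a[:2].round(1),b[:2].round(1),round(np.hypot(*(a-b)[:2]),1))
"
python3 -m jog '[0,0,-20,0,0, -10,-50,-20,0,0, -10,-55,-10,0,0, 0,-55,0,0,0, 0,-55,0,0,0,0,-55,0,0,0,0,-40,0,0,0,0,0,0,0,0]'
python3 -c "
from h import *
b=shot('top','t10');shot('scene','s10')
g=cv2.cvtColor(b,cv2.COLOR_RGB2GRAY)
for y in range(165,265,3): print(''.join(' .:-=+*#%@'[min(9,int(v)//26)] for v in g[y,395:485]))
"
```

```text
115 209.5 350.5 [81.3 59.6] [ 80.9 -61.7] 121.3
127 209.5 350.5 [71.3 60.4] [ 70.8 -62.4] 122.8
139 210.5 349.5 [61.1 60.3] [ 60.5 -62.3] 122.6
151 211.5 348.5 [50.7 60.2] [ 49.9 -62.1] 122.3
163 212.5 347.5 [40.  60.2] [ 39.1 -61.9] 122.1
175 213.5 346.5 [29.  60.1] [ 27.9 -61.7] 121.8
187 214.5 346.5 [17.7 60.1] [ 16.5 -62.5] 122.5
199 215.5 345.5 [ 6.1 60. ] [  4.7 -62.3] 122.3
211 216.5 344.5 [-5.8 59.9] [ -7.3 -62.1] 122.0
223 216.5 343.5 [-18.1  60.8] [-19.7 -61.9] 122.7
235 217.5 342.5 [-30.6  60.8] [-32.4 -61.7] 122.5
247 218.5 342.5 [-43.6  60.7] [-45.5 -62.5] 123.2
clock: 38.33
position: [382.7, 14.2, 360.8]
eef_rot: [0.987, 0.155, -0.032, 0.014]
contact_force: [0.9, 0.2, 0.3]
gripper_width: 42.7
=============-=-=================-=======-=************#****************##*************#**
==============-============-================+*##%@@@@@@@@%#***###%%%@@@@@@%#**************
===-===========-=========--=--=====+++******####**#%@@@@@@@@@@@@@@@@@@@@@@@%#*************
-=-=========--===--======+++****************##%%%@@@@@@@@@@@@@@@@@@@@@@@@@@@%#************
========--======+++*
[... 2009 characters left out ...]
---------:...::::---------------=*@@@@@@@@@@@@@@@@@@@@@@@#*****
-----------------------------------=:...::::---------------=**@@@@@@@@@@@@@@@@@@@%********
===---=-------=--=-------=---------=-:..::::--=-------=---===+@@@@@@@@@@%##***********#***
===================-==========-=====-:...:::--===-===========***++******##**#*************
====================================-:...:::-================*+**#*##**##*#*##********#***
====================================-:...:::--===============*+**#########********##*#****
====================================-:..::::--===============*+*##*****************#*****#
====================================-:...:::-================***####**##****#***#**##***##
```

```bash
python3 -c "
from cell import env
print(env.job_done())"
```

```text
the job is handed in; nothing more can be done
None
```

The loose tray is stacked on the shaker tray and let go, and the cover is seated on it and let go. The job was handed in at about 38.5 s, with the arm moved clear and touching nothing.

**Last checks**
- **Tray:** after release, its post edges in the wrist camera fitted a plane 165 mm above the bench, which is full depth in the sockets. It measured about 1.4 mm off the shaker centre in both x and y, within the sockets' play.
- **Cover:** with its top taken as 173 mm above the bench, its width read 121.3–123.2 mm from the front edge back to about 45 mm behind the middle. Its length read about 171 mm. Both fit a plate lying flat on the posts.
- **Studs:** the front stud shows clearly through its hole. I saw only part of the rear one beside a finger, and the close-up was refused because the picture limit was reached. That stud is inferred from the alignment and from the plate lying flat.

**What went less well**
- **Tilt:** the tool tilted a few degrees in sideways moves, and the commands could not correct this. The tray came down about 3° out of level and the cover about 4°. I eased the feet into the sockets and the holes over the studs, then pressed lightly (up to about 38 N in all) until each settled.
- **False start with the cover:** on the first approach it was 8 mm off sideways and touched a stud with about 5 N. I raised it, realigned it and lowered it again.
- **Not checked:** I took no closing picture of the bottle, jar and carton. No move was made towards them.

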